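Put the remote control away in the side-table chest

ROBOT

A 6-joint arm with a two-finger parallel gripper is mounted at the origin on the work surface. World frame = base frame: x ahead of the robot, y to its left, z up, the work surface at z = 0. Lengths are in m, angles in rad, forces in N, time in s.
With the tool pointing down it reaches from about 0.25 to 0.775 m from the base axis. Payload 4 kg.
Tool frame: the origin (TCP) lies at the very end of the fingers, on their centre line; the grasp point (between the pads) lies 19 mm behind it; z points along the fingers, y is the line along which they close (so a half turn about z gives the same grasp; the last joint's range is limited). The gripper opens to 94 mm and grips with 3 to 60 N. Pads are 16 mm wide; open, the fingers measure 119 mm over their backs; the gripper's body (75 mm by 177 mm) begins 78 mm behind the grasp point.
Start: joints at [-1.417, 0.087, 1.371, -0, 1.684, -0.103], TCP at [0.14, -0.532, 0.206] pointing down, gripper open.
Joint ranges: [-3.1, 3.1], [-0.76, 2.03], [0.27, 2.55], [-1.08, 4.22], [0.17, 2.65], [-2.57, 2.57]. Speed limits (rad/s): [2.79, 2.79, 3.14, 3.14, 3.14, 3.14].

INTERFACE

Orientations are given as [roll, pitch, yaw] about the fixed x, y, z axes, in that order (R = Rz(yaw) Ry(pitch) Rx(roll)).
In Python, from cell import * gives the robot as it stands. The module is installed in compiled form; this text tells all that it offers.
- The arm moves only by the tool apply_moves, never from a script. Its argument "targets" is a list that holds one entry, the list of rows, each a list of 6 numbers: the shift along the tool's x, y, z each as a share of 8 cm, from -1 to 1, then the turn, a rotation vector about the tool's x, y, z each as a share of pi rad, from -1 to 1. In form: [[[dx, dy, dz, rx, ry, rz], ...]]. A call has 1 to 8 rows; each row shifts and turns the commanded pose from where the row before left it, along the tool's axes as they then stand; what a row does not reach is not made up. A row lasts 1/10 s, in which the tool goes at most 50 mm and 8.59 degrees, less where a joint would pass 70% of its speed; a pose out of reach is approached as far as the arm can. A call with a number of a shift or a turn outside -1 to 1 is refused whole. A call with a gripper value outside its range is refused whole. "claw" is the opening, from -1 (shut) to 1 (fully open), set as the call begins (left out, the last holds). The fingers move at their own pace and stop on an object; "squeeze" is the grip in N (left out, the last holds). Time passes only in rows, so rows that do not move let the fingers close. It gives the time, the measured TCP pose, the force, the opening and the grip force at its end, in the units of the state.
- sense(): the state, without advancing time (a new reading comes with each control period).
- capture(name): name is "scene" or "side" or "wrist"; returns (picture, depth): 384x512x3 uint8, blue, green, red; 384x512 float32, m along the optical axis (not along the pixel's ray), 0 where there is no reading.
- camera_params(name): a dict with "camera_matrix" (3x3 intrinsics, pixels), "cam_to_world" (4x4, takes a point from camera to world coordinates). Camera axes: x right, y down, z forward; pixel columns grow to the right and rows downward; lengths in m; the calibration is good to about 2 mm. A picture is of the moment at which its call begins: read the wrist's pose just before it. camera_params takes no time and is no camera call; for the wrist camera it gives the pose at the moment of the call.
- sign_off(): hands the job in; it is judged then, once.
The state is a dict: "time_s": time; "qpos": joint angles; "joint_velocities": joint speeds; "joint_torque": joint torques, N m; "tool_pos": TCP position; "ee_rot": TCP orientation; "ft_force": force on the tool from outside, world axes, zero at the start; "moment": the same for the moment, N m; "grip_width": finger opening in m; "grasp_force": force on a finger pad.
Only numpy, scipy, OpenCV 4.12 (cv2) and the standard library are available. Lean on these libraries where they do the work, as an engineer would, in place of code of your own. Each camera call takes 0.05 s, during which the arm holds its last target. There are 200 camera calls.

TASK

Put the remote control away in the little grey chest. The candle jar is standing in the drawer's way: slide it along the table, upright, to one side until it is clear of the drawer's path, pull the drawer out to its stop, lower the remote into it (do not drop it in) so that it lies flat, buttons up, and push the drawer fully shut. Do not let the drawer run into the jar, and leave the potted plant where it is.

Things in the scene. Friction and masses are not known exactly. Their poses are not given: they have to be found in the camera images.
- chest: low pale grey wooden chest with one drawer, fixed to the table: 260 mm deep (x), 210 mm wide (y), 95 mm high, solid top. Origin: on the table under the middle of its front (the plane of the shut drawer's front face); x points from there to its back, y across, z up. The drawer opens to the chest's -x, roughly towards the robot.
- drawer (a joint): how far the drawer is out, m: 0 shut, 0.165 at its stop. It runs along the chest's -x axis, needs about 2 N plus 6 N per m/s, and stays where it is left. It may start up to 12 mm open.
- drawer_handle (a point): middle of the drawer's horizontal dark steel bar handle, 11 mm thick, 120 mm long along the chest's y, 62 mm above the table and 40 mm out from the drawer's front face (clear gap behind the bar 34 mm, between two 9 mm posts 104 mm apart). Moves with the drawer; axes parallel to the chest's.
- drawer_floor (a point): point on the drawer's floor (19 mm above the table), midway across, 70 mm behind its front inner wall; moves with the drawer, axes as the chest's. Inside 172 mm wide (y), from -70 to +153 mm in x from this point; side walls 44 mm above the floor. Front board: outer face at -91 mm, top 79 mm above the table. Fully out, the open part ends at +89 mm, under the chest's top.
- jar: wide pale green glass candle jar with a flat steel lid fixed on it, a cylinder 101 mm across (too wide to grip) and 80 mm high, about 0.5 kg, standing loose in front of the drawer. Origin: centre of its underside. It is clear of the drawer's path once its centre is 155 mm or more to either side (chest's y) of the chest's middle line.
- remote: black television remote control lying buttons up on the table to one side: 150 mm long (its x), 50 mm wide (y), 26 mm thick, about 0.14 kg. Origin: centre of its underside. It fits in the drawer crosswise (its length along the chest's y) in the open front part.
- plant: bystander: succulent in a white pot, 88 mm across, pot 80 mm high, leaves to about 160 mm; stands across the table from the remote, on the other side of the chest. Origin: centre of its underside.
Things that resemble listed ones, but are neither listed nor needed, are in the scene too. Leave any red look-alike of the jar alone. What is shaped like the remote but pink is not meant.

How it is judged:
By the outcome, as a careful person would: the job done as asked, in the order asked, and still so for the second after the job is handed in, with the robot touching nothing.
It also fails if it takes over 72 s, if anything falls off the work surface, if the arm or the gripper's body presses on something with over 40 N, if the wrist force passes 120 N, or if a joint passes its speed limit or range.

## Working session

There is one attempt and no reset: what is moved stays moved. The work goes in short steps, Python scripts to look and compute and a tool call to move; the robot and the scene stay as the last step left them, time stands still between calls to the robot, and variables do not carry over. Pictures are saved under pics/ and viewed, at most 10 in all, crops included, and the job is handed in when it is done.

Besides the shell and the picture viewer there is one more tool, called as name(argument=value, ...), one argument or row to a line, values as JSON. apply_moves: Moves the arm, as the interface text tells. Its arguments: {"type":"object","properties":{"targets":{"type":"array"},"claw":{"type":"number"},"squeeze":{"type":"number"}},"required":["targets"]}

```bash
mkdir -p pics; cat > h.py <<'E'
from cell import *
import numpy as np, cv2
from scipy.spatial.transform import Rotation as R
def snap(n):
    P=camera_params(n); im,d=capture(n); K=np.array(P["camera_matrix"]);T=np.array(P["cam_to_world"])
    v,u=np.mgrid[0:d.shape[0],0:d.shape[1]]
    c=np.stack([(u-K[0,2])/K[0,0]*d,(v-K[1,2])/K[1,1]*d,d],-1)
    w=c@T[:3,:3].T+T[:3,3]; w[d==0]=np.nan
    return im,d,w
E
python3 - <<'E'
from h import *
ims=[]
for n in("scene","side"):
    im,d,w=snap(n); np.savez(n+".npz",im=im,w=w); ims.append(im)
    cv2.imwrite(f"pics/{n}0.png",cv2.resize(im,(800,600)))
s=sense(); print(s)
E
```

```text
{'time_s': 0.1, 'qpos': array([-1.41710603e+00,  8.78994567e-02,  1.37208770e+00, -6.40810750e-05,
        1.68361681e+00, -1.03092834e-01]), 'joint_velocities': array([-0.00070215, -0.00106609, -0.00388239,  0.00190948,  0.00105631,
        0.00079466]), 'joint_torque': array([ 1.91196887e-03, -3.41251552e+01, -3.03302264e+01,  7.19237770e-02,
        3.03742499e-02, -1.01951528e-04]), 'tool_pos': array([ 0.13958469, -0.53147731,  0.20441902]), 'ee_rot': array([-3.13958546e+00, -1.43634876e-04,  2.56775837e-01]), 'ft_force': array([-0.59125869,  0.55272746, -0.15544314]), 'moment': array([ 0.00542094, -0.06221086,  0.03599739]), 'grasp_force': 0.0, 'grip_width': 0.09388509163788218}
```

View pics/scene0.png

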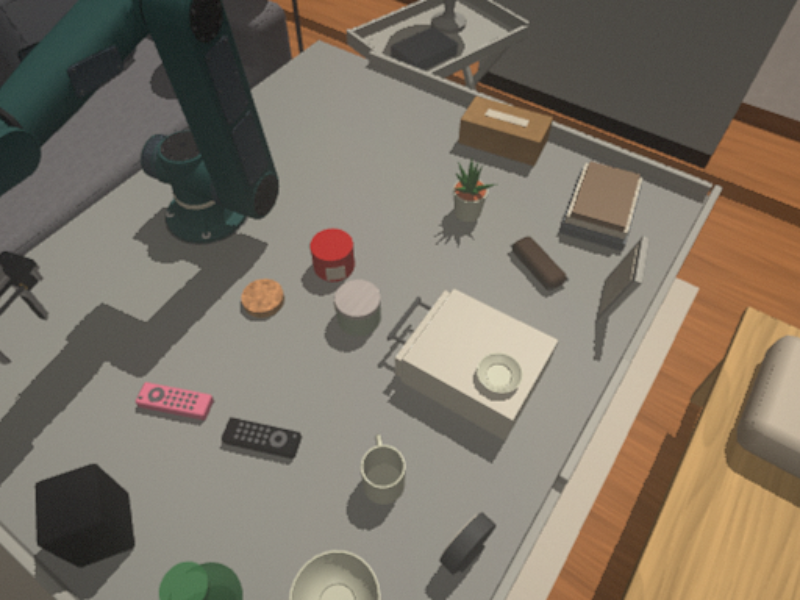

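View pics/side0.png

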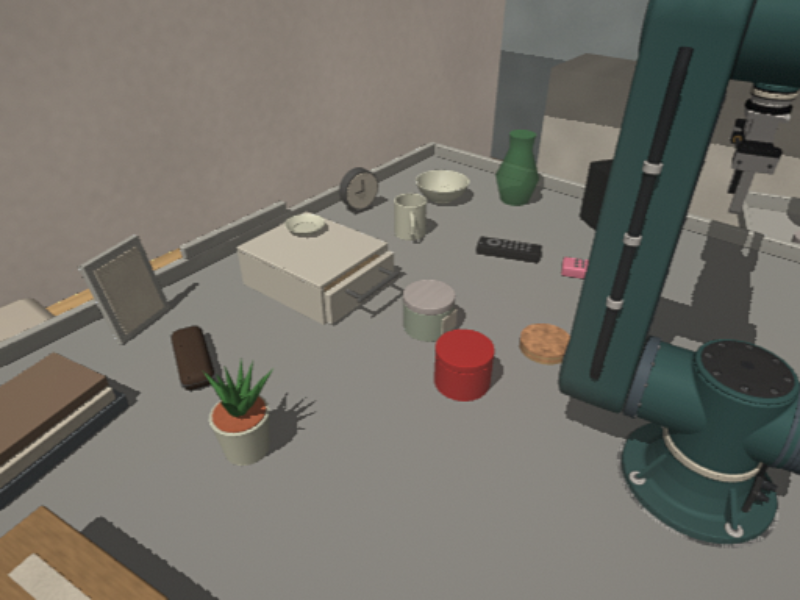

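The scene view shows the chest around (475,360) with its handle at (405,335). The candle jar (pale green, steel lid) is at (357,305) and the remote (black, buttons) at (262,438). The plant is at (468,195). Things that could be confused:
- Jar: the red jar (332,255) and the mug (383,472). I choose (357,305).
- Remote: the pink one (175,400), the brown case (540,262) and the black box (85,515). I choose (262,438).

The side view agrees: jar at (428,310), remote at (508,249).

```bash
cat > m.py <<'E'
from h import *
z=np.load("scene.npz"); im,w=z["im"],z["w"]; f=512/800
H=w[...,2]
def blob(box,zl,zh):
    x0,y0,x1,y1=[int(a*f) for a in box]; s=w[y0:y1,x0:x1].reshape(-1,3); m=(s[:,2]>zl)&(s[:,2]<zh); return s[m]
def rect(p):
    r=cv2.minAreaRect((p[:,:2]*1000).astype(np.float32)); return np.round(r[0],1),np.round(r[1],1),round(r[2],1)
def circ(p):
    c,r=cv2.minEnclosingCircle((p[:,:2]*1000).astype(np.float32)); return np.round(c,1),round(r,1),len(p)
for nm,b,zl,zh in [("jar",(325,275,385,340),.074,.086),("red",(305,225,360,285),.072,.09),("pot",(445,175,495,225),.06,.09)]:
    p=blob(b,zl,zh); print(nm,circ(p),np.median(p[:,2]))
for nm,b,zl,zh in [("remote",(215,410,310,470),.015,.035),("chesttop",(390,285,565,440),.088,.1),("pink",(130,375,220,425),.012,.035)]:
    p=blob(b,zl,zh); print(nm,rect(p),np.median(p[:,2]),len(p))
p=blob((380,290,435,375),.045,.072); print("handle region",rect(p),len(p))
for nm,b in [("mug",(355,430,410,505)),("cork",(235,270,290,320)),("case",(505,230,570,290))]:
    p=blob(b,.012,.2); print(nm,rect(p),p[:,2].max())
print(np.round(blob((380,290,435,375),.05,.07),3)[:40:2])
c=cv2.resize(im[int(265*f):int(480*f),int(200*f):int(500*f)],None,fx=4,fy=4,interpolation=cv2.INTER_CUBIC); cv2.imwrite("pics/c1.png",c[:600,:800]); print(c.shape)
E
python3 m.py
```

```text
jar (array([527.9, -44.4]), 51.1, 550) 0.07816554767457973
red (array([423.2,  29. ]), 90.5, 483) 0.07809784161256283
pot (array([561.8, 380.5]), 44.9, 202) 0.0785666301356287
remote (array([ 545.1, -388.9]), array([149.5,  52.3]), 22.1) 0.024393699960381543 771
chesttop (array([816.5, -14.6]), array([245.3, 214.2]), 2.0) 0.09381546916009209 4053
pink (array([ 344.5, -431.5]), array([150.3,  51.5]), 22.9) 0.024058376144600935 716
handle region (array([674.9, -47.2]), array([109.5, 182.9]), 47.0) 209
mug (array([ 790.3, -311.4]), array([ 79.3, 104. ]), 13.2) 0.09634829562929648
cork (array([ 316.4, -132.2]), array([96.3, 95.5]), 32.0) 0.0262861878571361
case (array([817.7, 351.6]), array([161.4, 152. ]), 57.3) 0.04110288509321136
[[ 0.631  0.04   0.066]
 [ 0.634  0.036  0.068]
 [ 0.629  0.032  0.063]
 [ 0.637  0.032  0.069]
 [ 0.628  0.027  0.062]
 [ 0.637  0.026  0.069]
 [ 0.639  0.035  0.06 ]
 [ 0.635  0.023  0.065]
 [ 0.639  0.03   0.061]
 [ 0.646  0.031  0.065]
 [ 0.573 -0.025  0.066]
 [ 0.637  0.02   0.064]
 [ 0.64   0.028  0.057]
 [ 0.648  0.028  0.064]
 [ 0.654  0.031  0.065]
 [ 0.572 -0.025  0.059]
 [ 0.634  0.012  0.065]
 [ 0.638  0.018  0.063]
 [ 0.652  0.028  0.062]
 [ 0.658  0.031  0.063]]
(552, 768, 3)
```

View pics/c1.png

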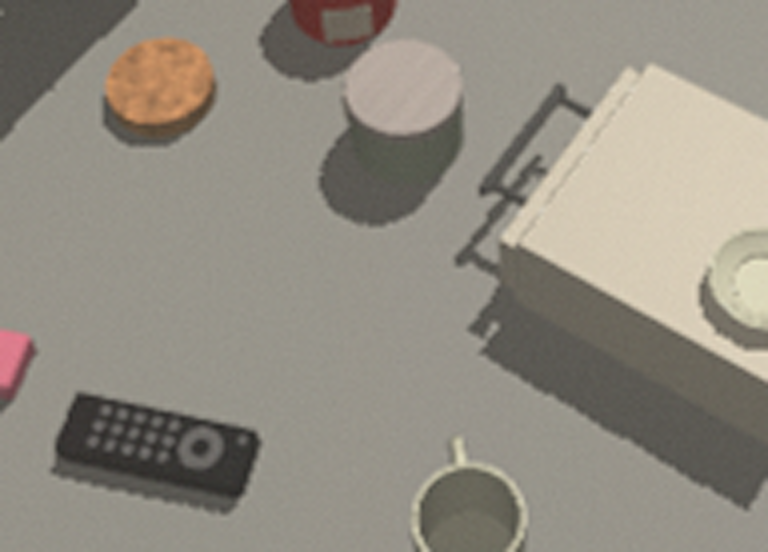

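The crop confirms both. The remote with buttons (no pink) is at about (155,450), and the pale jar with the steel lid is at (405,110), beside the red jar. Next I refine the chest pose and the handle.

```bash
cat > m2.py <<'E'
from h import *
a=np.load("scene.npz"); b=np.load("side.npz")
for nm,z in(("scene",a),("side",b)):
    im,w=z["im"],z["w"]; s=w.reshape(-1,3); c=im.reshape(-1,3).astype(int)
    reg=(s[:,0]>.55)&(s[:,0]<1)&(abs(s[:,1])<.2)
    t=s[reg&(s[:,2]>.090)&(s[:,2]<.098)]
    # side edges & front edge of top
    fe=[]; 
    for y in np.arange(-.1,.09,.01):
        q=t[(t[:,1]>y)&(t[:,1]<y+.01)]
        if len(q)>8: fe.append((y+.005,np.percentile(q[:,0],1)))
    fe=np.array(fe); print(nm,"front",np.polyfit(*fe.T,1) if len(fe)>3 else 0)
    lo=[];hi=[]
    for x in np.arange(.72,.90,.01):
        q=t[(t[:,0]>x)&(t[:,0]<x+.01)]
        if len(q)>8: lo.append((x,np.percentile(q[:,1],1))); hi.append((x,np.percentile(q[:,1],99)))
    print(" edges",np.polyfit(*np.array(lo).T,1),np.polyfit(*np.array(hi).T,1),lo[5],hi[5])
    f=s[reg&(s[:,2]>.074)&(s[:,2]<.082)&(s[:,0]>.64)&(s[:,0]<.72)&(s[:,1]>-.1)&(s[:,1]<.07)]
    print(" frontboard",len(f),np.percentile(f[:,0],[1,5,50,95]) if len(f) else 0)
    h=s[reg&(s[:,2]>.05)&(s[:,2]<.07)&(s[:,0]>.6)&(s[:,0]<.644)&(s[:,1]>-.12)&(s[:,1]<.09)]
    print(" bar",len(h),np.percentile(h[:,0],[2,50,98]),np.percentile(h[:,1],[1,99]),np.polyfit(h[:,1],h[:,0],1))
    red=(c[:,2]>110)&(c[:,1]<60)&(c[:,0]<60)&(s[:,2]>.07)&(s[:,2]<.09)&(s[:,0]<.55)&(s[:,0]>.3)
    r=s[red]; print(" red",cv2.minEnclosingCircle((r[:,:2]*1000).astype(np.float32)))
    bw=s[reg&(s[:,2]>.105)]; print(" bowl",bw.min(0),bw.max(0))
    j=s[(s[:,2]>.072)&(s[:,2]<.086)&(s[:,0]>.46)&(s[:,0]<.6)&(s[:,1]>-.12)&(s[:,1]<.02)&(c[:,2]<c[:,1]+40)]; print(" jar",cv2.minEnclosingCircle((j[:,:2]*1000).astype(np.float32)))
E
python3 m2.py
```

```text
scene front [-0.03044108  0.69669914]
 edges [ 0.02865721 -0.14251298] [0.04536682 0.04947037] (np.float64(0.77), np.float64(-0.11918326847086433)) (np.float64(0.77), np.float64(0.08476327712470667))
 frontboard 171 [0.67330235 0.67553009 0.68212782 0.6894528 ]
 bar 112 [0.62932309 0.6367766  0.64169564] [-0.08579472  0.03904825] [-0.01937179  0.63595803]
 red ((385.81903076171875, 43.533138275146484), 50.980613708496094)
 bowl [ 0.83087203 -0.09319817  0.10501008] [ 0.91852257 -0.00520369  0.11637037]
 jar ((527.8626708984375, -44.43130111694336), 51.10398864746094)
side front [-0.02605912  0.69212212]
 edges [ 0.28442373 -0.33203126] [0.03181386 0.06747909] (np.float64(0.77), np.float64(-0.1124580199466001)) (np.float64(0.77), np.float64(0.0928516788985048))
 frontboard 165 [0.66981651 0.67106752 0.67757045 0.68627996]
 bar 121 [0.6247236  0.62999924 0.64157045] [-0.07698184  0.04683329] [-0.02885565  0.63033011]
 red ((382.07208251953125, 49.8675422668457), 50.286434173583984)
 bowl [ 0.82570762 -0.08968477  0.10507948] [ 0.91826716 -0.00172667  0.11573079]
 jar ((521.3714599609375, -40.84207534790039), 53.689273834228516)
```

apply_moves(
  targets=[
    [[0,0,0,0,0,-0.0475],[0,0,0,0,0,-0.0475],[0,0,0,0,0,-0.0475],[0,0,0,0,0,-0.0475],[0,0,0,0,0,-0.0475],[0,0,0,0,0,-0.0475],[0,0,0,0,0,-0.0475],[0,0,0,0,0,-0.0475]],
  ],
  claw=0.3,
)

```text
time_s: 0.9
tool_pos: [0.1396, -0.5316, 0.2048]
ee_rot: [-3.141, -0.001, 1.457]
ft_force: [-0.6, 0.6, 0.0]
grip_width: 0.0613
grasp_force: 0.0
```

apply_moves(
  targets=[
    [[0,0,0,0,0,-0.0458],[0.49,0.355,0,0,0,0],[0.49,0.355,0,0,0,0],[0.49,0.355,0,0,0,0],[0.49,0.355,0,0,0,0],[0.49,0.355,0,0,0,0],[0.49,0.355,0,0,0,0],[0.49,0.355,0,0,0,0]],
  ],
)

```text
time_s: 1.7
tool_pos: [0.3324, -0.251, 0.2051]
ee_rot: [-3.142, -0.0, 1.594]
ft_force: [1.9, -0.7, -0.3]
grip_width: 0.0611
grasp_force: 0.0
```

apply_moves(
  targets=[
    [[0.49,0.355,0,0,0,0],[0.49,0.355,0,0,0,0],[0.49,0.355,0,0,0,0],[0.49,0.355,0,0,0,0],[0.49,0.355,0,0,0,0],[0.49,0.355,0,0,0,0],[0,0,0,0,0,0]],
  ],
)

```text
time_s: 2.4
tool_pos: [0.4982, -0.0091, 0.2042]
ee_rot: [-3.14, -0.002, 1.602]
ft_force: [0.2, -0.7, -0.5]
grip_width: 0.061
grasp_force: 0.0
```

apply_moves(
  targets=[
    [[0.28,0.18,0,0,0,0],[0.28,0.18,0,0,0,0],[0,0,0,0,0,0],[0,0,0,0,0,0]],
  ],
)

```text
time_s: 2.8
tool_pos: [0.5239, 0.031, 0.2049]
ee_rot: [-3.14, 0.001, 1.595]
ft_force: [-0.0, -0.4, 0.1]
grip_width: 0.061
grasp_force: 0.0
```

```bash
cat > wr.py <<'E'
from h import *
import sys
im,d,w=snap("wrist"); np.savez("wrist.npz",im=im,w=w); s=sense(); print(s["tool_pos"],s["ee_rot"],s["time_s"])
cv2.imwrite(f"pics/{sys.argv[1]}.png",cv2.resize(im,(800,600)))
E
python3 wr.py w1
```

```text
[0.52377333 0.03061016 0.20510971] [-3.14037236e+00  8.97631963e-04  1.59375900e+00] 2.85
```

View pics/w1.png

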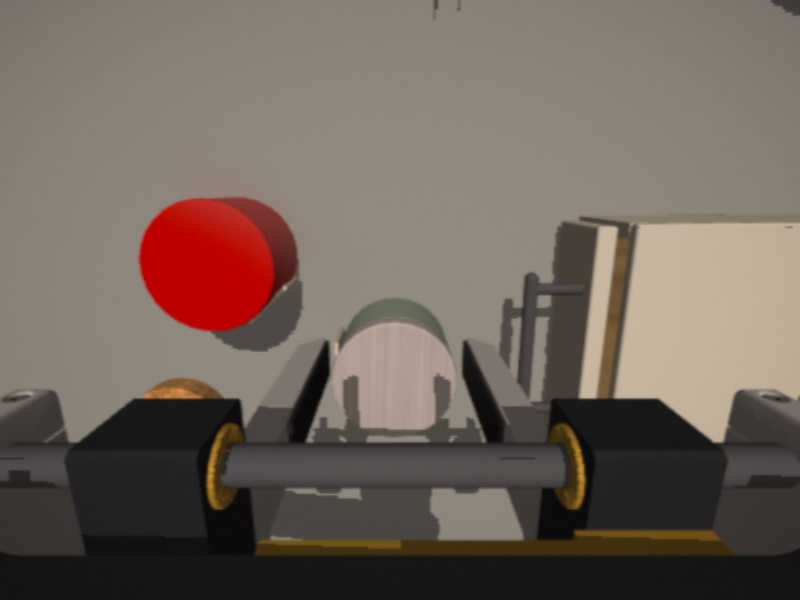

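The wrist view shows the jar lid at (394,375), centred between the fingers. The red jar is at (207,262), the handle bar at (528,340) and the chest on the right. I take positions from its depth.

```bash
python3 - <<'E'
from h import *
z=np.load("wrist.npz"); im,w=z["im"],z["w"]; f=.64
def reg(x0,y0,x1,y1,zl,zh):
    s=w[int(y0*f):int(y1*f),int(x0*f):int(x1*f)].reshape(-1,3); return s[(s[:,2]>zl)&(s[:,2]<zh)]
p=reg(335,300,460,428,.07,.09); print("jar",cv2.minEnclosingCircle((p[:,:2]*1000).astype(np.float32)),np.median(p[:,2]), p[:,:2].min(0),p[:,:2].max(0))
p=reg(135,195,275,335,.07,.09); print("red",cv2.minEnclosingCircle((p[:,:2]*1000).astype(np.float32)))
p=reg(515,270,540,395,.05,.075); print("bar",np.polyfit(p[:,1],p[:,0],1),np.percentile(p,[2,50,98],0))
p=reg(635,225,800,400,.08,.11); print("top",np.percentile(p,[1,50,99],0))
q=[(y,np.percentile(p[(p[:,1]>y)&(p[:,1]<y+.01)][:,0],1)) for y in np.arange(p[:,1].min()+.01,p[:,1].max()-.02,.01)]; print(np.polyfit(*np.array(q).T,1))
p=reg(585,225,615,400,.07,.09); print("board",np.percentile(p,[1,50,99],0),np.polyfit(p[:,1],p[:,0],1))
E
```

```text
jar ((523.4730224609375, -41.61818313598633), 50.38423538208008) 0.07989861014480859 [ 0.47668308 -0.08231094] [0.57347146 0.00875864]
red ((382.4418029785156, 46.608795166015625), 50.637046813964844)
bar [-0.03357977  0.63008462] [[ 6.25059609e-01 -5.15669351e-02  6.18081243e-02]
 [ 6.29889217e-01 -2.58651261e-04  6.64911775e-02]
 [ 6.36420514e-01  4.39927454e-02  6.86207278e-02]]
top [[ 0.69250312 -0.04124918  0.09356072]
 [ 0.75496458  0.02741285  0.09517377]
 [ 0.82477483  0.08692878  0.09675379]]
[-0.17090146  0.70091   ]
board [[ 0.66872208 -0.0497296   0.07084866]
 [ 0.67704556  0.02821424  0.07889714]
 [ 0.69185288  0.08286319  0.08856835]] [-0.0743472   0.67884636]
```

apply_moves(
  targets=[
    [[0,0,0.56,0,0,0],[0,0,0.56,0,0,0],[0,0,0.56,0,0,0],[0,0,0.46,0,0,0],[0,0,0.15,0,0,0],[0,0,0,0,0,0]],
  ],
)

```text
time_s: 3.45
tool_pos: [0.5226, 0.0307, 0.0207]
ee_rot: [-3.137, 0.0, 1.593]
ft_force: [0.5, 0.1, 0.7]
grip_width: 0.061
grasp_force: 0.0
```

apply_moves(
  targets=[
    [[-0.1,0,0,0,0,0],[-0.1,0,0,0,0,0],[-0.1,0,0,0,0,0],[-0.12,0,0,0,0,0],[-0.15,0,0,0,0,0],[-0.15,0,0,0,0,0],[-0.15,0,0,0,0,0],[-0.15,0,0,0,0,0]],
  ],
)

```text
time_s: 4.25
tool_pos: [0.5266, -0.0509, 0.0225]
ee_rot: [3.141, -0.0, 1.594]
ft_force: [-0.9, 3.4, 2.5]
grip_width: 0.0609
grasp_force: 2.2
```

apply_moves(
  targets=[
    [[-0.16,0,0,0,0,0],[-0.16,0,0,0,0,0],[-0.16,0,0,0,0,0],[-0.16,0,0,0,0,0],[-0.16,0,0,0,0,0],[-0.16,0,0,0,0,0],[-0.15,0,0,0,0,0],[-0.1,0,0,0,0,0]],
  ],
)

```text
time_s: 5.05
tool_pos: [0.5285, -0.148, 0.0221]
ee_rot: [-3.141, 0.0, 1.594]
ft_force: [-0.2, 3.4, 3.5]
grip_width: 0.0608
grasp_force: 2.2
```

apply_moves(
  targets=[
    [[-0.06,0,0,0,0,0],[-0.03,0,0,0,0,0],[0,0,0,0,0,0],[0.1,0,0,0,0,0],[0.4,0,0,0,0,0],[0,0,-0.6,0,0,0],[0,0,-0.6,0,0,0],[0,0,-0.3,0,0,0]],
  ],
)

```text
time_s: 5.85
tool_pos: [0.5293, -0.1138, 0.1464]
ee_rot: [3.136, 0.003, 1.596]
ft_force: [0.0, 0.6, 0.6]
grip_width: 0.0612
grasp_force: 0.0
```

```bash
python3 - <<'E'
from h import *
s=sense(); print(s["tool_pos"],s["ee_rot"],s["grip_width"])
for n in("scene","side"):
    im,d,w=snap(n); s=w.reshape(-1,3); c=im.reshape(-1,3).astype(int)
    j=s[(s[:,2]>.074)&(s[:,2]<.086)&(s[:,0]>.46)&(s[:,0]<.6)&(s[:,1]>-.29)&(s[:,1]<-.13)]; print(n,len(j),cv2.minEnclosingCircle((j[:,:2]*1000).astype(np.float32)))
    cv2.imwrite(f"pics/{n}1.png",im)
E
```

```text
[ 0.52931432 -0.11378547  0.14640855] [3.13622809 0.00319162 1.59564388] 0.06124635408648975
scene 669 ((533.2118530273438, -204.35414123535156), 50.98224639892578)
side 401 ((528.895751953125, -198.94097900390625), 52.21139144897461)
```

apply_moves(
  targets=[
    [[0.385,0.42,0,0,0,0],[0.385,0.42,0,0,0,0],[0.385,0.42,0,0,0,0],[0,0,0,0,0,0],[0,0,0,0,0,0]],
  ],
  claw=-0.23,
)

```text
time_s: 6.45
tool_pos: [0.6254, -0.0184, 0.1391]
ee_rot: [-3.136, 0.001, 1.596]
ft_force: [-0.2, -0.4, 0.1]
grip_width: 0.0366
grasp_force: 0.0
```

```bash
python3 wr.py w2
```

```text
[ 0.62517027 -0.01917239  0.13993528] [-3.13746432e+00  5.65658437e-04  1.59500923e+00] 6.5
```

View pics/w2.png

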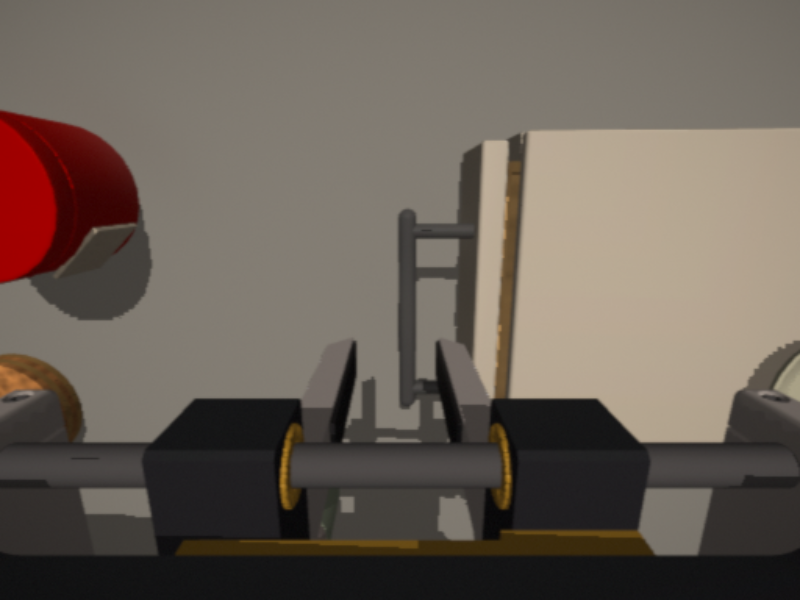

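The wrist view shows the whole bar, from (407,210) to (407,405), with the fingertips on either side near (345,345) and (448,345). I compute the bar's pose from depth.

```bash
python3 - <<'E'
from h import *
z=np.load("wrist.npz"); im,w=z["im"],z["w"]; f=.64
s=w[int(205*f):int(410*f),int(394*f):int(420*f)].reshape(-1,3); p=s[(s[:,2]>.055)&(s[:,2]<.072)]
print(np.percentile(p,[1,50,99],0),np.polyfit(p[:,1],p[:,0],1))
t=p[p[:,2]>.0655];print(np.median(t,0))
s=w[int(150*f):int(380*f),int(470*f):int(508*f)].reshape(-1,3); p=s[(s[:,2]>.075)&(s[:,2]<.083)]; print("board",np.percentile(p,[1,50,99],0))
s=w[int(150*f):int(330*f),int(520*f):int(780*f)].reshape(-1,3); p=s[(s[:,2]>.092)&(s[:,2]<.099)]; print("top",np.percentile(p,[1,50,99],0))
E
```

```text
[[ 0.62567368 -0.08043815  0.06248184]
 [ 0.63199513 -0.01361699  0.06661551]
 [ 0.63988946  0.04431742  0.06856723]] [-0.03198445  0.63158589]
[ 0.6318861  -0.01301406  0.06698609]
board [[ 0.66958846 -0.05373442  0.07597514]
 [ 0.67789308  0.01971868  0.07894928]
 [ 0.6865956   0.07788081  0.08060991]]
top [[ 0.69051819 -0.01479955  0.09352282]
 [ 0.75889845  0.03431468  0.09513294]
 [ 0.83209142  0.07865423  0.09668815]]
```

apply_moves(
  targets=[
    [[0,0.085,0,0,0,0],[0,0,0.3,0,0,0],[0,0,0.3,0,0,0],[0,0,0.3,0,0,0],[0,0,0.3,0,0,0],[0,0,0,0,0,0]],
  ],
)

```text
time_s: 7.1
tool_pos: [0.6298, -0.0199, 0.0421]
ee_rot: [-3.133, -0.001, 1.593]
ft_force: [-0.2, 0.0, -0.4]
grip_width: 0.0358
grasp_force: 0.0
```

apply_moves(
  targets=[
    [[0,0,0,0,0,0],[0,0,0,0,0,0],[0,0,0,0,0,0],[0,0,0,0,0,0]],
  ],
  claw=-1,
  squeeze=25,
)

```text
time_s: 7.5
tool_pos: [0.634, -0.0192, 0.0482]
ee_rot: [3.139, 0.001, 1.594]
ft_force: [-1.4, -0.7, 3.2]
grip_width: 0.0101
grasp_force: 25.0
```

apply_moves(
  targets=[
    [[0,-0.1,0,0,0,0],[0,-0.2,0,0,0,0],[0,-0.22,0,0,0,0],[0,-0.22,0,0,0,0],[0,-0.22,0,0,0,0],[0,-0.22,0,0,0,0],[0,-0.22,0,0,0,0],[0,-0.22,0,0,0,0]],
  ],
)

```text
time_s: 8.3
tool_pos: [0.5049, -0.0234, 0.0481]
ee_rot: [3.136, 0.003, 1.594]
ft_force: [2.9, -3.3, 3.9]
grip_width: 0.0105
grasp_force: 25.0
```

apply_moves(
  targets=[
    [[0,-0.08,0,0,0,0],[0,-0.06,0,0,0,0],[0,-0.05,0,0,0,0],[0,-0.04,0,0,0,0],[0,-0.03,0,0,0,0],[0,0,0,0,0,0]],
  ],
)

```text
time_s: 8.9
tool_pos: [0.4844, -0.0241, 0.0481]
ee_rot: [3.138, 0.004, 1.594]
ft_force: [1.4, -5.4, 6.8]
grip_width: 0.01
grasp_force: 25.0
```

apply_moves(
  targets=[
    [[0,-0.03,0,0,0,0],[0,-0.03,0,0,0,0],[0,-0.03,0,0,0,0],[0,-0.03,0,0,0,0],[0,0,0,0,0,0]],
  ],
)

```text
time_s: 9.4
tool_pos: [0.4749, -0.0244, 0.0481]
ee_rot: [3.138, 0.004, 1.594]
ft_force: [-0.3, -6.2, 6.6]
grip_width: 0.0102
grasp_force: 25.0
```

apply_moves(
  targets=[
    [[0,-0.03,0,0,0,0],[0,-0.03,0,0,0,0],[0,-0.03,0,0,0,0],[0,0,0,0,0,0]],
  ],
)

```text
time_s: 9.8
tool_pos: [0.4717, -0.0245, 0.0481]
ee_rot: [3.128, 0.004, 1.594]
ft_force: [11.2, -4.7, -1.2]
grip_width: 0.01
grasp_force: 25.0
```

apply_moves(
  targets=[
    [[0,0,0,0,0,0],[0,0,0,0,0,0],[0,0,0,0,0,0],[0,0,-0.3,0,0,0],[0,0,-0.5,0,0,0],[0,0,-0.5,0,0,0],[0,0,-0.5,0,0,0]],
  ],
  claw=-0.25,
)

```text
time_s: 10.5
tool_pos: [0.4648, -0.0222, 0.1905]
ee_rot: [-3.138, -0.001, 1.595]
ft_force: [0.2, -0.2, 0.3]
grip_width: 0.0352
grasp_force: 0.0
```

```bash
python3 wr.py w3; python3 - <<'E'
from h import *
z=np.load("wrist.npz"); im,w=z["im"],z["w"]
s=w.reshape(-1,3)
b=s[(s[:,2]>.055)&(s[:,2]<.072)&(s[:,0]>.44)&(s[:,0]<.49)&(abs(s[:,1]+.02)<.07)]; print("bar",len(b),np.percentile(b,[1,50,99],0))
b=s[(s[:,2]>.075)&(s[:,2]<.084)&(s[:,0]>.5)&(s[:,0]<.57)&(abs(s[:,1]+.02)<.12)]; print("board",len(b),np.percentile(b,[1,50,99],0))
b=s[(s[:,2]>.014)&(s[:,2]<.025)&(s[:,0]>.5)&(s[:,0]<.72)&(abs(s[:,1]+.02)<.1)]; print("floor",len(b),np.percentile(b,[1,50,99],0))
im,d,w=snap("scene"); np.savez("scene.npz",im=im,w=w); cv2.imwrite("pics/scene2.png",cv2.resize(im,(800,600)))
s=w.reshape(-1,3);b=s[(s[:,2]>.05)&(s[:,2]<.072)&(s[:,0]>.44)&(s[:,0]<.49)&(abs(s[:,1]+.02)<.07)]; print("sc bar",len(b),np.percentile(b,[1,50,99],0))
b=s[(s[:,2]>.014)&(s[:,2]<.024)&(s[:,0]>.54)&(s[:,0]<.72)&(abs(s[:,1]+.02)<.09)]; print("floor",len(b),np.percentile(b,[1,50,99],0))
p=w[int(410*.64):int(470*.64),int(215*.64):int(310*.64)].reshape(-1,3);p=p[(p[:,2]>.015)&(p[:,2]<.035)]; print("remote",cv2.minAreaRect((p[:,:2]*1000).astype(np.float32)))
im,d,w=snap("side"); s=w.reshape(-1,3);c=im.reshape(-1,3).astype(int)
p=s[(s[:,2]>.016)&(s[:,2]<.035)&(s[:,0]>.44)&(s[:,0]<.65)&(s[:,1]>-.47)&(s[:,1]<-.3)];print("side remote",len(p),cv2.minAreaRect((p[:,:2]*1000).astype(np.float32)))
E
```

```text
[ 0.46858919 -0.02276242  0.19870709] [3.13110146e+00 1.25456885e-03 1.59510008e+00] 10.55
bar 1181 [[ 0.46459917 -0.08568932  0.06244382]
 [ 0.47205069 -0.01577255  0.06636553]
 [ 0.48906461  0.03854646  0.0687336 ]]
board 1819 [[ 0.50878125 -0.07183313  0.07611588]
 [ 0.51738205  0.01334383  0.07893563]
 [ 0.52642583  0.07760756  0.08063467]]
floor 17137 [[ 0.54139873 -0.10549801  0.01737362]
 [ 0.63038203 -0.01178138  0.0191598 ]
 [ 0.71827407  0.06587021  0.02195072]]
sc bar 112 [[ 0.46906819 -0.08819631  0.05601311]
 [ 0.4770139  -0.02690953  0.06435725]
 [ 0.48916375  0.03543859  0.06991307]]
floor 1267 [[ 0.54149796 -0.08476784  0.01414247]
 [ 0.6080835  -0.01232093  0.01758006]
 [ 0.66970991  0.06553105  0.02321955]]
remote ((546.0830078125, -389.7334289550781), (149.5762481689453, 52.023738861083984), 21.456811904907227)
side remote 334 ((540.7005615234375, -383.0375671386719), (148.3058624267578, 54.312503814697266), 22.02774429321289)
```

View pics/scene2.png

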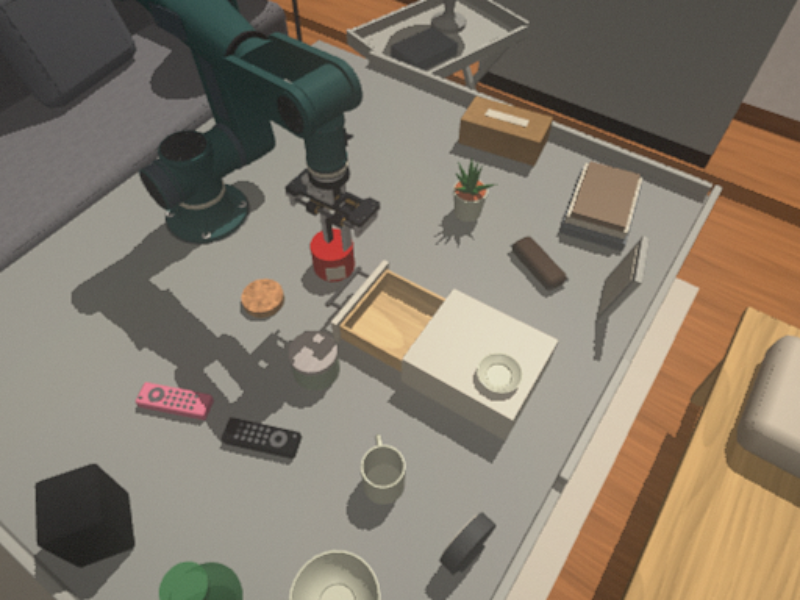

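The scene view shows the drawer fully out (345–440, 265–365), the jar upright and clear at (313,358), and the remote still at (262,438). Next I go over the remote.

apply_moves(
  targets=[
    [[-0.57,0.1,0,0,0,0],[-0.57,0.1,0,0,0,0],[-0.57,0.1,0,0,0,0],[-0.57,0.1,0,0,0,0],[-0.57,0.1,0,0,0,0],[-0.57,0.1,0,0,0,0],[-0.57,0.1,0,0,0,0],[-0.57,0.1,0,0,0,0]],
  ],
  claw=0.7,
)

```text
time_s: 11.45
tool_pos: [0.5379, -0.3867, 0.1869]
ee_rot: [-3.138, -0.004, 1.595]
ft_force: [0.2, -0.3, 0.8]
grip_width: 0.0797
grasp_force: 0.0
```

apply_moves(
  targets=[
    [[0,0,0,0,0,0.0475],[0,0,0,0,0,0.0475],[0,0,0,0,0,0.0475],[0,0,0,0,0,0.0475],[0,0,0,0,0,0.0475],[0,0,0,0,0,0.0475],[0,0,0,0,0,0.0475],[0,0,0,0,0,0.0475]],
  ],
)

```text
time_s: 12.25
tool_pos: [0.5378, -0.3847, 0.1868]
ee_rot: [-3.136, 0.002, 0.395]
ft_force: [0.3, 0.9, -0.0]
grip_width: 0.0796
grasp_force: 0.0
```

```bash
python3 wr.py w4; python3 - <<'E'
from h import *
z=np.load("wrist.npz"); im,w=z["im"],z["w"]
s=w.reshape(-1,3)
p=s[(s[:,2]>.018)&(s[:,2]<.033)&(s[:,0]>.44)&(s[:,0]<.66)&(s[:,1]>-.47)&(s[:,1]<-.3)];print(len(p),cv2.minAreaRect((p[:,:2]*1000).astype(np.float32)),np.median(p[:,2]))
E
```

```text
[ 0.5377839  -0.38484284  0.18687959] [-3.13605387e+00  2.38885230e-03  3.91061833e-01] 12.3
4209 ((542.3865356445312, -386.9027099609375), (148.3523406982422, 49.564231872558594), 21.70333480834961) 0.02606772224954995
```

View pics/w4.png

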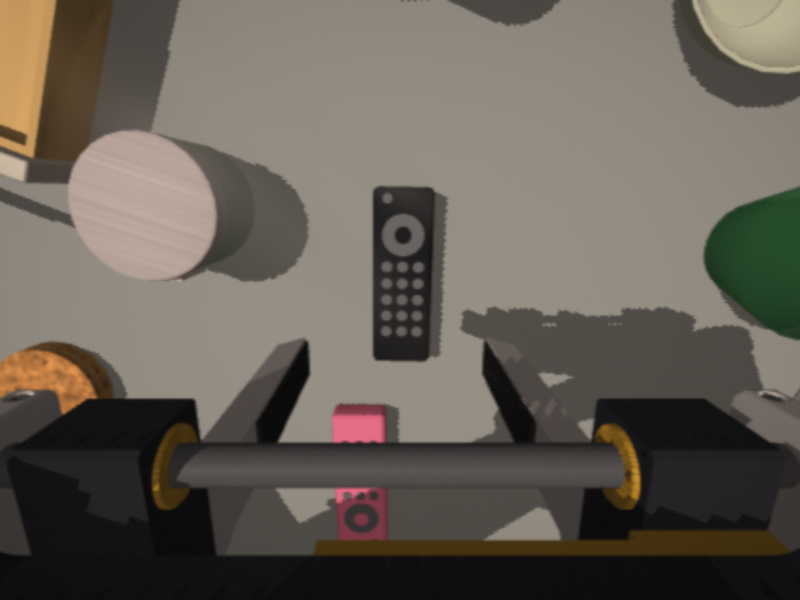

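The wrist view shows the black remote with its buttons up, spanning (374–434, 187–360), between and ahead of the fingers. The pink one is below at (360,440). I descend on the black one.

apply_moves(
  targets=[
    [[0.044,0.045,0.4,0,0,0.004],[0,0,0.55,0,0,0],[0,0,0.55,0,0,0],[0,0,0.4,0,0,0],[0,0,0.24,0,0,0],[0,0,0.1,0,0,0],[0,0,0,0,0,0]],
  ],
)

```text
time_s: 13.0
tool_pos: [0.5419, -0.3865, 0.0081]
ee_rot: [-3.136, 0.002, 0.39]
ft_force: [-0.6, -1.1, 0.0]
grip_width: 0.0799
grasp_force: 0.0
```

apply_moves(
  targets=[
    [[0,0,0,0,0,0],[0,0,0,0,0,0],[0,0,0,0,0,0],[0,0,0,0,0,0],[0,0,0,0,0,0]],
  ],
  claw=-1,
  squeeze=15,
)

```text
time_s: 13.5
tool_pos: [0.5438, -0.3883, 0.0123]
ee_rot: [3.14, -0.001, 0.388]
ft_force: [-0.4, 0.4, 3.2]
grip_width: 0.05
grasp_force: 15.0
```

apply_moves(
  targets=[
    [[0,0,-0.1,0,0,0],[0,0,-0.3,0,0,0],[0,0,-0.5,0,0,0],[0,0,-0.5,0,0,0],[0,0,-0.3,0,0,0],[0,0,-0.1,0,0,0],[0,0,0,0,0,0]],
  ],
)

```text
time_s: 14.2
tool_pos: [0.5438, -0.3884, 0.1565]
ee_rot: [3.139, -0.001, 0.388]
ft_force: [0.2, -0.5, -1.1]
grip_width: 0.0498
grasp_force: 15.0
```

apply_moves(
  targets=[
    [[0,0,0,0,0,-0.0475],[0,0,0,0,0,-0.0475],[0,0,0,0,0,-0.0475],[0,0,0,0,0,-0.0475],[0,0,0,0,0,-0.0475],[0,0,0,0,0,-0.0475],[0,0,0,0,0,-0.0475],[0,0,0,0,0,-0.0475]],
  ],
)

```text
time_s: 15.0
tool_pos: [0.5422, -0.3871, 0.1513]
ee_rot: [-3.137, -0.004, 1.588]
ft_force: [-0.3, -0.2, -2.5]
grip_width: 0.0503
grasp_force: 15.0
```

apply_moves(
  targets=[
    [[0.3,0.05,0,0,0,-0.007],[0.5,0.11,0,0,0,0],[0.58,0.11,0,0,0,0],[0.58,0.11,0,0,0,0],[0.58,0.11,0,0,0,0],[0.58,0.11,0,0,0,0],[0.58,0.11,0,0,0,0],[0.4,0.07,0,0,0,0]],
  ],
)

```text
time_s: 15.8
tool_pos: [0.594, -0.0548, 0.1517]
ee_rot: [-3.136, -0.002, 1.606]
ft_force: [0.9, 0.3, -2.0]
grip_width: 0.0495
grasp_force: 15.0
```

apply_moves(
  targets=[
    [[0.3,0.05,0,0,0,0],[0.1,0.04,0,0,0,0],[0,0,0,0,0,0],[0,0,0,0,0,0],[0,0,0,0,0,0]],
  ],
)

```text
time_s: 16.3
tool_pos: [0.6013, -0.0276, 0.1545]
ee_rot: [-3.141, 0.0, 1.602]
ft_force: [-0.3, -0.2, -1.6]
grip_width: 0.05
grasp_force: 15.0
```

```bash
python3 wr.py w5; python3 - <<'E'
from h import *
z=np.load("wrist.npz"); im,w=z["im"],z["w"]
s=w.reshape(-1,3)
b=s[(s[:,2]>.075)&(s[:,2]<.084)&(s[:,0]>.5)&(s[:,0]<.57)&(abs(s[:,1]+.02)<.12)]; print("board",len(b),np.percentile(b,[1,50,99],0))
b=s[(s[:,2]>.014)&(s[:,2]<.025)&(s[:,0]>.5)&(s[:,0]<.72)&(abs(s[:,1]+.02)<.1)]; print("floor",len(b),np.percentile(b,[1,50,99],0))
E
```

```text
[ 0.60137754 -0.02750792  0.15473247] [-3.14100835e+00  4.08770805e-04  1.60189400e+00] 16.35
board 2774 [[ 0.5097779  -0.09495267  0.07555046]
 [ 0.51886023  0.00286081  0.07879255]
 [ 0.52741108  0.07687051  0.08036916]]
floor 11346 [[ 0.53120558 -0.09910576  0.01734976]
 [ 0.66506211  0.01063989  0.01905423]
 [ 0.71530187  0.06660489  0.02167624]]
```

View pics/w5.png

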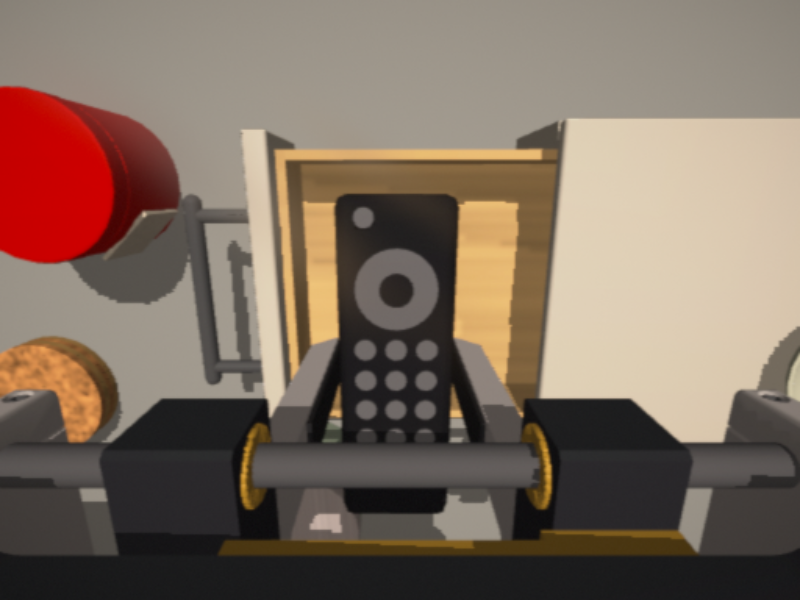

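The wrist view shows the remote held squarely with its buttons up, spanning (337–457, 195–512) above the open drawer. I shift to the drawer centre and check where the remote's far end is.

apply_moves(
  targets=[
    [[0.097,0.08,0,0,0,0],[0,0,0.35,0,0,0],[0,0,0.2,0,0,0],[0,0,0,0,0,0]],
  ],
)

```text
time_s: 16.75
tool_pos: [0.606, -0.0179, 0.1078]
ee_rot: [-3.136, -0.001, 1.603]
ft_force: [-0.3, 0.5, -1.6]
grip_width: 0.05
grasp_force: 15.0
```

```bash
python3 wr.py w6; python3 - <<'E'
from h import *
z=np.load("wrist.npz"); im,w=z["im"],z["w"]; t=sense()["tool_pos"]
s=w[:250,190:320].reshape(-1,3)
p=s[(s[:,2]>t[2]+.003)&(s[:,2]<t[2]+.04)&(abs(s[:,0]-t[0])<.05)]; print(len(p),np.percentile(p,[1,50,99],0))
q=p[(p[:,1]>t[1]+.025)]; print(np.percentile(q,[.5,50,99.5],0),np.polyfit(q[:,1],q[:,2],1))
v=w.reshape(-1,3); b=v[(v[:,2]>.014)&(v[:,2]<.025)&(v[:,0]>.5)&(v[:,0]<.72)&(abs(v[:,1]+.02)<.1)]; print(np.percentile(b,[.5,99.5],0))
wall=v[(v[:,2]>.06)&(v[:,2]<.066)&(v[:,0]>.55)&(v[:,0]<.65)&(v[:,1]>.03)&(v[:,1]<.1)]; print("wall",len(wall),np.percentile(wall,[1,50,99],0) if len(wall) else 0)
E
```

```text
[ 0.60702472 -0.01797908  0.10966764] [-3.13863710e+00 -5.66772035e-04  1.60347505e+00] 16.8
10664 [[ 0.57211592 -0.02631828  0.11653796]
 [ 0.60482998  0.01268334  0.12174343]
 [ 0.63928129  0.05459637  0.14674026]]
[[0.57981201 0.00731871 0.11652266]
 [0.60453367 0.03238947 0.12164722]
 [0.62904914 0.05528225 0.1242978 ]] [-0.03849382  0.12275632]
[[ 0.53023063 -0.10455501  0.01722589]
 [ 0.71880851  0.06860879  0.02448491]]
wall 992 [[0.55117746 0.0643872  0.06149947]
 [0.59987396 0.06842959 0.06308742]
 [0.64881454 0.07238448 0.06467683]]
```

apply_moves(
  targets=[
    [[0,0,0.25,0,0,0],[0,0,0.25,0,0,0],[0,0,0.2,0,0,0],[0,0,0.1,0,0,0],[0,0,0.06,0,0,0],[0,0,0.03,0,0,0],[0,0,0,0,0,0]],
  ],
)

```text
time_s: 17.5
tool_pos: [0.6083, -0.0181, 0.0406]
ee_rot: [3.14, 0.0, 1.604]
ft_force: [0.2, 0.9, -0.6]
grip_width: 0.05
grasp_force: 15.0
```

apply_moves(
  targets=[
    [[0,0,0.03,0,0,0],[0,0,0.03,0,0,0],[0,0,0.02,0,0,0],[0,0,0,0,0,0]],
  ],
)

```text
time_s: 17.9
tool_pos: [0.6075, -0.018, 0.0332]
ee_rot: [-3.141, 0.0, 1.604]
ft_force: [0.1, 0.4, -1.1]
grip_width: 0.0497
grasp_force: 15.0
```

apply_moves(
  targets=[
    [[0,0,0.02,0,0,0],[0,0,0.02,0,0,0],[0,0,0,0,0,0]],
  ],
)

```text
time_s: 18.2
tool_pos: [0.6082, -0.0181, 0.0313]
ee_rot: [3.14, 0.0, 1.604]
ft_force: [-0.5, 0.8, 2.5]
grip_width: 0.0498
grasp_force: 15.0
```

apply_moves(
  targets=[
    [[0,0,0.015,0,0,0],[0,0,0,0,0,0]],
  ],
)

```text
time_s: 18.4
tool_pos: [0.6089, -0.0181, 0.0313]
ee_rot: [3.139, 0.0, 1.604]
ft_force: [-0.4, -0.3, 7.0]
grip_width: 0.0499
grasp_force: 15.0
```

apply_moves(
  targets=[
    [[0,0,0,0,0,0],[0,0,0,0,0,0],[0,0,0,0,0,0],[0,0,-0.1,0,0,0],[0,0,-0.3,0,0,0],[0,0,-0.5,0,0,0],[0,0,-0.5,0,0,0],[0,0,-0.4,0,0,0]],
  ],
  claw=0.4,
)

```text
time_s: 19.2
tool_pos: [0.6082, -0.0181, 0.1762]
ee_rot: [3.139, 0.0, 1.604]
ft_force: [-0.4, 0.0, -0.1]
grip_width: 0.0657
grasp_force: 0.0
```

```bash
python3 wr.py w7; python3 - <<'E'
from h import *
z=np.load("wrist.npz"); w=z["w"]; s=w.reshape(-1,3)
p=s[(s[:,2]>.036)&(s[:,2]<.056)&(s[:,0]>.565)&(s[:,0]<.65)&(s[:,1]>-.105)&(s[:,1]<.06)]; print(len(p),np.percentile(p,[1,50,99],0),np.c_[p[:,:2],np.ones(len(p))].shape, np.linalg.lstsq(np.c_[p[:,:2],np.ones(len(p))],p[:,2],rcond=None)[0])
b=s[(s[:,2]>.055)&(s[:,2]<.072)&(s[:,0]>.44)&(s[:,0]<.49)&(abs(s[:,1]+.02)<.07)]; print("bar",len(b),np.percentile(b,[1,50,99],0))
E
```

```text
[ 0.61093036 -0.01839451  0.18284525] [3.12828427e+00 2.11901792e-03 1.60395212e+00] 19.25
4983 [[ 0.5831295  -0.09297614  0.0402236 ]
 [ 0.60843738 -0.01270479  0.04507223]
 [ 0.63387786  0.05419478  0.04761185]] (4983, 3) [0.00161455 0.00034991 0.04397593]
bar 1321 [[ 0.46669863 -0.08558654  0.06056846]
 [ 0.47476179 -0.01582361  0.06618938]
 [ 0.48893793  0.0385115   0.06851922]]
```

View pics/w7.png

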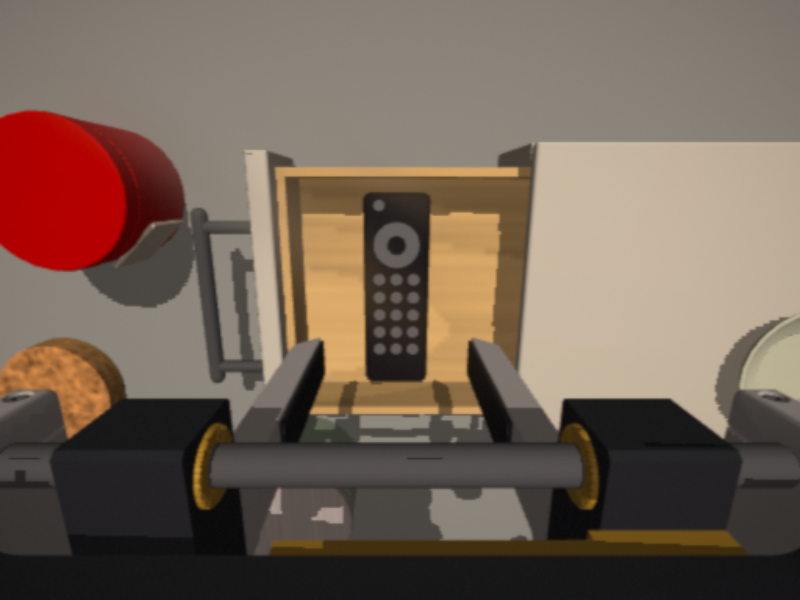

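The remote lies flat in the drawer, buttons up (364–430, 192–380). Its top is level at 45 mm, as it must be. Now back to the handle.

apply_moves(
  targets=[
    [[0,-0.42,0,0,0,0],[0,-0.42,0,0,0,0],[0,-0.42,0,0,0,0],[0,-0.43,0,0,0,0],[0,0,0,0,0,0],[0,0,0,0,0,0]],
  ],
  claw=-0.23,
)

```text
time_s: 19.85
tool_pos: [0.4726, -0.0225, 0.1735]
ee_rot: [3.14, 0.0, 1.604]
ft_force: [0.7, -0.3, 0.5]
grip_width: 0.036
grasp_force: 0.0
```

apply_moves(
  targets=[
    [[0,0,0.4,0,0,0],[0,0,0.5,0,0,0],[0,0,0.4,0,0,0],[0,0,0.3,0,0,0],[0,0,0,0,0,0]],
  ],
)

```text
time_s: 20.35
tool_pos: [0.4705, -0.022, 0.041]
ee_rot: [-3.133, -0.002, 1.604]
ft_force: [-0.1, 0.4, 0.8]
grip_width: 0.0361
grasp_force: 0.0
```

apply_moves(
  targets=[
    [[0,0,0,0,0,0],[0,0,0,0,0,0],[0,0,0,0,0,0],[0,0,0,0,0,0]],
  ],
  claw=-1,
  squeeze=25,
)

```text
time_s: 20.75
tool_pos: [0.4736, -0.0227, 0.0467]
ee_rot: [3.139, 0.001, 1.604]
ft_force: [-0.5, -0.2, 2.8]
grip_width: 0.0101
grasp_force: 25.0
```

apply_moves(
  targets=[
    [[0,0.04,0,0,0,0],[0,0.08,0,0,0,0],[0,0.12,0,0,0,0],[0,0.15,0,0,0,0],[0,0.16,0,0,0,0],[0,0.16,0,0,0,0],[0,0.16,0,0,0,0],[0,0.16,0,0,0,0]],
  ],
)

```text
time_s: 21.55
tool_pos: [0.5562, -0.0201, 0.0467]
ee_rot: [3.14, 0.001, 1.604]
ft_force: [-2.0, -0.1, 5.5]
grip_width: 0.0104
grasp_force: 25.0
```

apply_moves(
  targets=[
    [[0,0.16,0,0,0,0],[0,0.16,0,0,0,0],[0,0.16,0,0,0,0],[0,0.14,0,0,0,0],[0,0.11,0,0,0,0],[0,0.08,0,0,0,0],[0,0.06,0,0,0,0],[0,0.05,0,0,0,0]],
  ],
)

```text
time_s: 22.35
tool_pos: [0.6297, -0.0177, 0.0468]
ee_rot: [3.139, 0.001, 1.604]
ft_force: [-2.7, -0.5, 6.0]
grip_width: 0.0099
grasp_force: 25.0
```

apply_moves(
  targets=[
    [[0,0.04,0,0,0,0],[0,0.03,0,0,0,0],[0,0.03,0,0,0,0],[0,0,0,0,0,0]],
  ],
)

```text
time_s: 22.75
tool_pos: [0.6365, -0.0175, 0.0467]
ee_rot: [-3.141, 0.001, 1.604]
ft_force: [-4.7, -0.6, 6.7]
grip_width: 0.0098
grasp_force: 25.0
```

apply_moves(
  targets=[
    [[0,0.03,0,0,0,0],[0,0.02,0,0,0,0],[0,0.01,0,0,0,0],[0,0,0,0,0,0]],
  ],
)

```text
time_s: 23.15
tool_pos: [0.6365, -0.0175, 0.0467]
ee_rot: [-3.13, 0.001, 1.604]
ft_force: [-15.7, -1.6, 13.9]
grip_width: 0.0099
grasp_force: 25.0
```

apply_moves(
  targets=[
    [[0,0,0,0,0,0],[0,0,0,0,0,0],[0,0,0,0,0,0],[0,0,-0.2,0,0,0],[0,0,-0.5,0,0,0],[0,0,-0.5,0,0,0],[0,-0.4,-0.5,0,0,0],[0,-0.5,-0.2,0,0,0]],
  ],
  claw=-0.33,
)

```text
time_s: 23.95
tool_pos: [0.5725, -0.0195, 0.202]
ee_rot: [3.132, 0.001, 1.604]
ft_force: [0.6, -0.8, 1.1]
grip_width: 0.0314
grasp_force: 0.0
```

apply_moves(
  targets=[
    [[0,-0.5,0,0,0,0],[0,-0.5,0,0,0,0],[0,0,0,0,0,0],[0,0,0,0,0,0]],
  ],
)

```text
time_s: 24.35
tool_pos: [0.4904, -0.0219, 0.1976]
ee_rot: [3.138, 0.001, 1.604]
ft_force: [-0.2, 0.6, 0.1]
grip_width: 0.0317
grasp_force: 0.0
```

```bash
python3 - <<'E'
from h import *
s0=sense(); print(s0["tool_pos"],s0["ft_force"])
im,d,w=snap("scene"); cv2.imwrite("pics/end.png",cv2.resize(im,(800,600)))
s=w.reshape(-1,3)
j=s[(s[:,2]>.074)&(s[:,2]<.086)&(s[:,0]>.46)&(s[:,0]<.6)&(s[:,1]>-.29)&(s[:,1]<-.13)]; print(cv2.minEnclosingCircle((j[:,:2]*1000).astype(np.float32)))
im,d,w=snap("wrist"); s=w.reshape(-1,3)
b=s[(s[:,2]>.055)&(s[:,2]<.072)&(s[:,0]>.60)&(s[:,0]<.645)&(abs(s[:,1]+.02)<.07)]; print("bar",len(b),np.percentile(b,[1,50,99],0))
E
```

```text
[ 0.49040546 -0.02193456  0.19762331] [-0.20322678  0.62578072  0.09278459]
((531.8960571289062, -205.17388916015625), 51.50714874267578)
bar 1088 [[ 0.6290585  -0.08067301  0.06094401]
 [ 0.63408273 -0.01206437  0.06639279]
 [ 0.64409026  0.04386828  0.06888051]]
```

View pics/end.png

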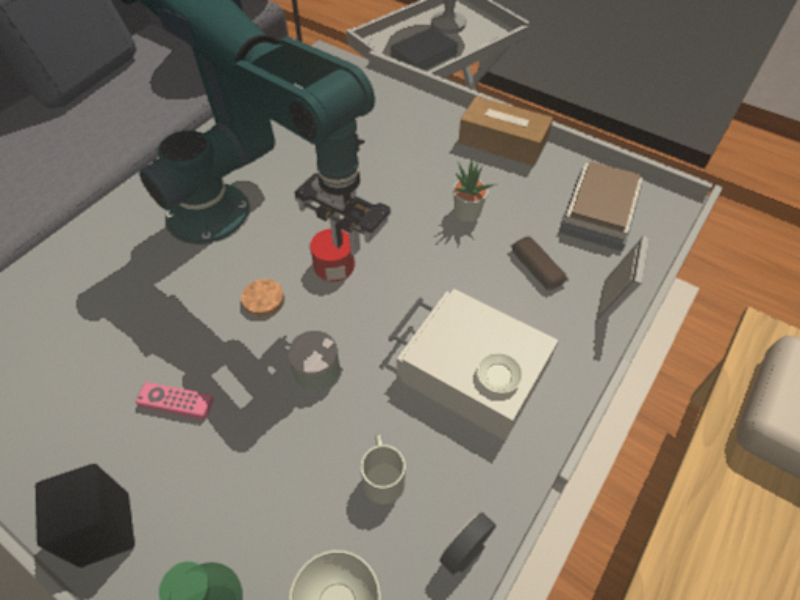

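The final view shows the drawer shut at (410,330) and the jar upright to one side at (313,358). The plant (468,195), red jar and pink remote are where they were, and the gripper is clear of everything.

```bash
python3 -c "
from cell import *
print(sign_off())"
```

```text
the job is handed in; nothing more can be done
None
```

The job is handed in, though the judge's result wasn't shown: the remote lies flat, buttons up, in the shut drawer; the jar stands upright about 180 mm to one side of the chest's middle line; the plant was not touched; the robot clock read about 24 s.

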